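# Put the spice tin away in the spice carousel

### The arm

A 7-joint arm with a two-finger parallel gripper is mounted at the origin on a cart in front of the work surface, level with it; the furniture and walls round the work are solid. World frame = base frame: x ahead of the robot, y to its left, z up, the work surface at z = 0. Lengths are in m, angles in rad, forces in N, time in s.
With the tool pointing down it reaches from about 0.4 to 0.85 m from the base axis. Payload 4.5 kg.
Tool frame: the origin (TCP) lies midway between the tips of the shut fingers; the grasp point (between the pads) lies r.grip_point_offset behind it (r.grip_point_offset is the distance from the TCP to the grasp point, in m); z points along the fingers, y is the line along which they close (so a half turn about z gives the same grasp; the last joint's range is limited). The gripper opens to 88 mm and grips with 3 to 60 N. Pads are 18 mm wide; open, the fingers measure 123 mm over their backs; the gripper's body (75 mm by 187 mm) begins 45 mm behind the grasp point.
Start: joints at [1.192, 0.689, -0.195, 1.565, 0.157, 0.902, -0.215], TCP at [0.251, -0.573, 0.239] pointing down, gripper open.
Joint ranges: [-3.01, 3.01], [-0.46, 2.08], [-1.47, 1.51], [0.13, 2.56], [-1, 4.14], [0.04, 2.09], [-2.66, 2.66]. Speed limits (rad/s): [2.57, 2.57, 3.14, 3.14, 3.14, 3.14, 3.14].

### API

Orientations are given as a unit quaternion [x, y, z, w].
In Python, from plant import r gives the robot as it stands.
- The arm moves only by the shell command python3 -m jog 'ROWS' [FORCE]. ROWS is JSON, a list of rows, each an object of numbers: "wx", "wy", "wz": the turn, a rotation vector about the world's x, y, z as a fraction of full scale; "dx", "dy", "dz": the shift along the world's x, y, z as a fraction of full scale; "hand": the closure, from 0 (fully open) to 1 (shut). In form: [{"wx": .., "wy": .., "wz": .., "dx": .., "dy": .., "dz": .., "hand": ..}, ...]. A call has 1 to 5 rows; each row shifts and turns the commanded pose from where the row before left it; what a row does not reach is not made up. Full scale, the value 1, is 0.25 m for a shift and 2 rad for a turn. A row lasts 1/12 s, in which the tool goes at most 41.7 mm and 7.16 degrees, less where a joint would pass 70% of its speed; a pose out of reach is approached as far as the arm can. A call with a number of a shift or a turn outside -1 to 1 is refused whole. A call with a gripper value outside its range is refused whole. The fingers move at their own pace and stop on an object; FORCE is the grip in N (left out, the last holds). Time passes only in rows, so rows that do not move let the fingers close. It gives the time, the measured TCP pose, the force, the opening and the grip force at its end, in the units of the state.
- r.get_state(): the state, without advancing time (a new reading comes with each control period).
- r.snapshot(name): name is "scene" or "top"; returns the picture (420x560x3 uint8, red, green, blue); there is no depth.
- r.camera_info(name): a dict with "mtx" (3x3 intrinsics, pixels), "R" (3x3) and "t" (3): a world point X has camera coordinates R X + t. Camera axes: x right, y down, z forward; pixel columns grow to the right and rows downward; lengths in m; the calibration is good to about 2 mm. A picture is of the moment at which its call begins. camera_info takes no time and is no camera call.
- r.finish_job(): hands the job in; it is judged then, once.
Trained networks look in the newest picture that a camera, given by its name, has taken for a name from the list of things; names that differ only in an ending like _2 or _b are one class to them, and where a whole thing is asked for, a point or a joint stands for the part that bears it (a point fixed in the world has none). Each returns a list of dicts, best first, with "p" (0 to 1); they miss things now and then, are a little off and sometimes report something else, mostly with a low value. They report only what shows in the picture. A call takes as long as a camera call.
- r.search_frame(camera, query): "bbox" ([left, top, right, bottom] in pixels, round what is visible of it).
- r.masks_of(camera, query): "region" (420x560 bool, what is visible of it) and "bbox" ([left, top, right, bottom] in pixels, round what is visible of it).
The state is a dict: "clock": time; "q": joint angles; "qd": joint speeds; "joint_torque": joint torques, N m; "tool_pos": TCP position; "eef_rot": TCP orientation; "contact_force": force on the tool from outside, world axes, zero at the start; "moment": the same for the moment, N m; "opening": opening from 0.0 (shut) to 1.0 (fully open); "finger_force": force on a finger pad.
Only numpy, scipy, OpenCV 4.12 (cv2) and the standard library are available. Lean on these libraries where they do the work, as an engineer would, in place of code of your own. Each camera call takes 0.05 s, during which the arm holds its last target. There are 200 camera calls.

### The job

Put the low round spice tin, which waits on the fixed front shelf of the spice carousel, away in the turntable's one empty bay. First push the turntable gently round by the finger posts on its rim until the empty bay squarely faces the shelf; only then slide the tin gently across the level deck, in between the posts, until it stands wholly inside the turntable's rim, with the bay still squarely facing the shelf. Only push, never squeeze or lift anything; keep all jars standing in their bays and disturb nothing else on the worktop.

Things in the scene. Friction and masses are not known exactly. Their poses are not given: they have to be found in the camera images.
- carousel_base: Fixed wooden base of the carousel. Origin: on the worktop, on the turntable's axis. Its -x axis points to the front, toward the shelf (roughly toward the robot, yaw differs by run). The shelf is a level wooden block, top 24 mm above the worktop, 172 mm wide in y, from the turntable's edge (1.5 mm gap, concave) to x = -232 mm.
- turntable: Turntable: wooden disc, radius 125 mm, top 24 mm above the worktop, level with the shelf. Origin on its axis, at worktop height; -x points through the middle of the empty bay. Turns freely both ways (about 1 N at the rim), stays where it is left. Hub: radius 28 mm, top 66 mm above the worktop. Five dividers, 5 mm thick, 30 mm high, run from hub to rim between the five bays.
- empty_bay (a point): Middle of the empty bay, on the deck, 72 mm from the axis: where the tin's centre belongs. Turns with the turntable. Finger posts on the rim: upright, 15 mm diameter, axis 116 mm from the turntable's axis, top 96 mm above the worktop, at 36, 108, 180, 252 and 324 degrees round the axis from the middle of this bay.
- landing (a point): Middle of the fixed front shelf's top, 180 mm from the turntable's axis. Work from this side: a wall cabinet hangs 0.47 m above the worktop beyond about x = 0.68 m, so keep the wrist in front of it and push only posts on the front half of the turntable.
- spice_tin: Low round tin with a tan lid, 62 mm diameter, 35 mm high, loose, standing on the front shelf within 25 mm of the shelf's middle. Origin: centre of its underside.
- spice_a: Spice jar with a black cap, 41 mm diameter, 105 mm high, loose, standing in a bay of the turntable about 72 mm from the axis. Origin: centre of its underside.
- spice_b: Spice jar with a black cap like spice_a (41 x 105 mm) in another bay. Origin: centre of its underside.
- spice_c: Spice jar (41 x 105 mm) in another bay. Origin: centre of its underside.
- spice_d: Spice jar (41 x 105 mm) in the fourth filled bay. Origin: centre of its underside.
- pepper_mill: Bystander: wooden pepper mill, 58 mm diameter, 170 mm high, on the worktop right of the carousel. Origin: centre of its underside.
- mug: Bystander: green and white mug, 93 mm high, on the worktop right of the pepper mill. Origin: centre of its underside.
- garlic: Bystander: garlic bulb, 56 mm, on the worktop left of the carousel. Origin: centre of its underside.

How it is judged:
On the way:
1. the empty bay squarely faces the shelf (within 10 degrees) and is at rest, with the tin still waiting on the shelf (x of empty_bay in the frame of carousel_base below 0 m and y of empty_bay in the frame of carousel_base between -0.0125 and 0.0125 m and angular speed of turntable below 0.05 rad/s and x of spice_tin in the frame of carousel_base below -0.15 m), for 0.3 s.
At the end, for the whole second after the job is handed in: The tin stands upright in the empty bay, wholly inside the rim (its centre 50 to 92 mm from the axis and within 20 mm of the bay's middle line); the bay faces the shelf within 10 degrees and the turntable is at rest; the four jars stand upright in their bays (x of empty_bay in the frame of carousel_base below 0 m and y of empty_bay in the frame of carousel_base between -0.0125 and 0.0125 m and angular speed of turntable below 0.05 rad/s and x of spice_tin in the frame of turntable between -0.092 and -0.05 m and y of spice_tin in the frame of turntable between -0.02 and 0.02 m and angle between spice_tin's own z axis and vertical below 0.1 rad and height (world z) of spice_tin below 0.029 m and linear speed of spice_tin below 0.02 m/s and angle between each of spice_a, spice_b, spice_c, spice_d's own z axis and vertical below 0.15 rad and horizontal distance between each of spice_a, spice_b, spice_c, spice_d and turntable below 0.1 m and height (world z) of each of spice_a, spice_b, spice_c, spice_d below 0.032 m); the robot touches nothing.
It fails at once if the spice tin is lifted off the shelf or deck, tipped, or falls off (height (world z) of spice_tin above 0.034 m or height (world z) of spice_tin below 0.015 m or angle between spice_tin's own z axis and vertical above 0.35 rad).
It fails at once if the spice tin is squeezed or rammed (more than 12 N from the fingers) (contact force between the fingers and spice_tin above 12 N).
It fails at once if the turntable or one of its posts is gripped or forced (more than 30 N from the fingers) (contact force between the fingers and turntable above 30 N).
It fails at once if a jar on the turntable is lifted or knocked over (height (world z) of any of spice_a, spice_b, spice_c, spice_d above 0.036 m or angle between any of spice_a, spice_b, spice_c, spice_d's own z axis and vertical above 0.4 rad).
It fails at once if the pepper mill, the mug or the garlic on the worktop is moved (distance of any of pepper_mill, mug, garlic from where it was at the start of the episode above 0.03 m).
It also fails if it takes over 72 s, if anything falls off the work surface, if the arm or the gripper's body presses on something with over 40 N, if the wrist force passes 120 N, or if a joint passes its speed limit or range.

## Working session

There is one attempt and no reset: what is moved stays moved. The work goes in short steps, Python scripts to look and compute and a shell command to move; the robot and the scene stay as the last step left them, time stands still between calls to the robot, and variables do not carry over. Pictures are saved under pics/ and viewed, at most 10 in all, crops included, and the job is handed in when it is done.

```bash
mkdir -p pics; ls; cat > h.py <<'E'
import numpy as np, cv2
from plant import r
def ray(cam,uv,z):
    c=r.camera_info(cam);K,R,t=map(np.array,(c["mtx"],c["R"],c["t"]))
    d=R.T@np.linalg.inv(K)@np.array([uv[0],uv[1],1.]);o=-R.T@t
    return o+d*(z-o[2])/d[2]
def proj(cam,X):
    c=r.camera_info(cam);K,R,t=map(np.array,(c["mtx"],c["R"],c["t"]))
    p=K@(R@np.array(X)+t);return p[:2]/p[2]
def save(cam,n):
    im=r.snapshot(cam);cv2.imwrite(f"pics/{n}.png",im[:,:,::-1]);return im
E
python3 - <<'E'
from h import *
for c in("scene","top"):
    im=save(c,c+"0")
    i=r.camera_info(c);print(c,-np.array(i["R"]).T@np.array(i["t"]))
    for q in("carousel_base","turntable","spice_tin","spice_a","spice_c","pepper_mill","mug","garlic"):
        for d in r.search_frame(c,q)[:4]:print(c,q,np.round(d["bbox"]),round(d["p"],2))
s=r.get_state();print(s["clock"],s["tool_pos"],s["eef_rot"],r.grip_point_offset)
E
```

```text
pics
scene [1.48964825 0.88278892 1.41053421]
top [0.14766059 0.11790278 1.37605862]
top carousel_base [237. 219. 295. 277.] 0.62
top turntable [210. 171. 280. 240.] 0.65
top turntable [225. 211. 238. 233.] 0.15
top spice_tin [258. 241. 274. 258.] 0.7
top spice_tin [211. 192. 232. 210.] 0.35
top spice_a [232. 171. 245. 192.] 0.82
top spice_a [213. 192. 231. 209.] 0.77
top spice_a [228. 212. 240. 232.] 0.74
top spice_a [251. 205. 264. 224.] 0.5
top spice_c [232. 171. 245. 192.] 0.82
top spice_c [213. 192. 231. 209.] 0.77
top spice_c [228. 212. 240. 232.] 0.74
top spice_c [251. 205. 264. 224.] 0.5
top pepper_mill [357. 205. 385. 235.] 0.74
top mug [392. 205. 423. 232.] 0.58
top garlic [168. 262. 181. 280.] 0.73
top garlic [238. 221. 293. 275.] 0.49
0.9 [ 0.25077198 -0.5724791   0.23871646] [ 9.78772041e-01  2.04951926e-01  1.47455215e-05 -9.41536351e-06] 0.0187
```

View pics/top0.png

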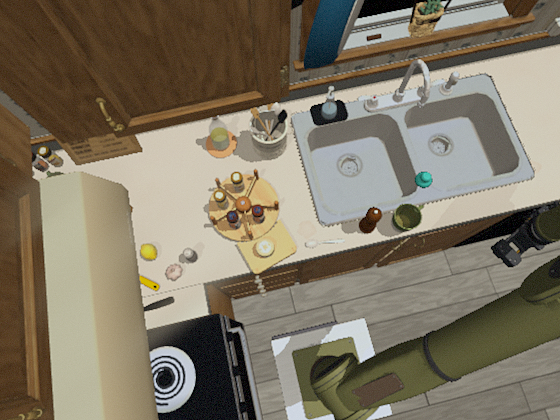

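View pics/scene0.png

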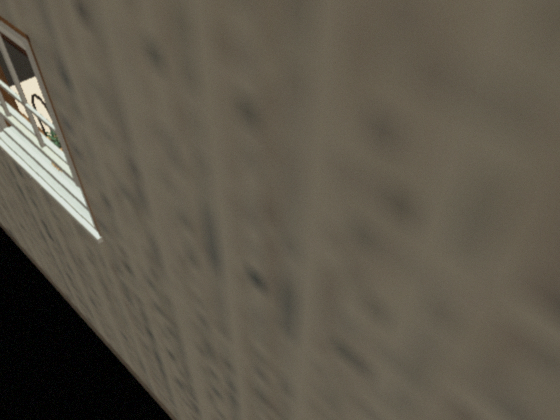

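The top picture shows the turntable around (244,206), shelf (268,248), and tin (265,248). The scene camera only shows an outside wall, so it's useless. I'll enlarge the carousel.

```bash
python3 - <<'E'
from h import *
im=cv2.imread("pics/top0.png")
c=im[160:285,190:320];cv2.imwrite("pics/c0.png",cv2.resize(c,None,fx=6,fy=6*0.79,interpolation=cv2.INTER_CUBIC) if 0 else cv2.resize(c,None,fx=4.8,fy=4.8,interpolation=cv2.INTER_CUBIC))
for q in("turntable","spice_tin","carousel_base"):
    m=r.masks_of("top",q)
    for d in m[:2]:
        ys,xs=np.nonzero(d["region"]);print(q,d["p"],d["bbox"],len(xs),xs.mean(),ys.mean())
        print(ray("top",(xs.mean(),ys.mean()),{"turntable":.024,"spice_tin":.055,"carousel_base":.024}[q]))
for q,uv,z in(("jar",(238.5,177),.125),("jar",(221,197),.125),("hub",(243,204),.066),("mill",(371,220),.08),("mug",(407,218),.05),("garlic",(174,271),.025),("cornL",(241,245),.024)):print(q,ray("top",uv,z))
E
```

```text
turntable 0.58 [208.3, 173.5, 281.7, 244.6] 2970 245.52424242424243 208.41077441077442
[0.60070751 0.14258022 0.024     ]
spice_tin 0.62 [256.6, 239.7, 275.5, 257.0] 300 265.08 247.69
[0.43982763 0.10670607 0.055     ]
carousel_base 0.57 [239.0, 224.3, 294.9, 276.2] 1376 269.41642441860466 249.48546511627907
[0.43713571 0.09337523 0.024     ]
jar [0.68056171 0.14088971 0.125     ]
jar [0.62437182 0.2113617  0.125     ]
hub [0.60422837 0.14697776 0.066     ]
mill [ 0.44445888 -0.25908062  0.08      ]
mug [ 0.42959199 -0.38982461  0.05      ]
garlic [0.4393446  0.42294411 0.025     ]
cornL [0.47502465 0.18489745 0.024     ]
```

View pics/c0.png

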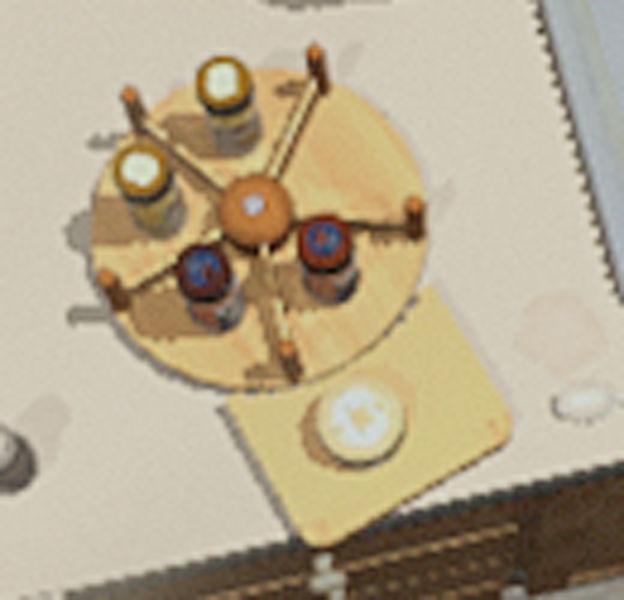

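The enlarged crop shows post tops at (316,51), (129,95), (107,278), (287,347) and (415,204), with the empty bay at the upper right. The shelf is at the lower right and the tin lid is at (362,418).

```bash
cat >> h.py <<'E'
from scipy.optimize import least_squares
def fitposts(px):
    P=np.array([ray("top",p,.096)[:2] for p in px])
    def res(x):
        a=x[2]+np.deg2rad(72)*np.arange(5)
        return (P-x[:2]-.116*np.c_[np.cos(a),np.sin(a)]).ravel()
    m=P.mean(0);a=np.arctan2(*(P[0]-m)[::-1]);s=least_squares(res,[*m,a]);return s.x,P,s.fun
E
python3 - <<'E'
from h import *
f=lambda u,v:((u+.5)/4.8-.5+190,(v+.5)/4.8-.5+160)
# counter-clockwise seen from above (image up = +x-ish, left=+y): start right of empty bay
px=[f(*p) for p in[(415,204),(316,51),(129,95),(107,278),(287,347)]]
x,P,e=fitposts(px);print("axis",x[:2],"bay dir deg",np.degrees(x[2])+36,np.abs(e).max())
print(np.round(P,3))
C=[ray("top",f(*p),.024)[:2] for p in[(223,405),(310,547),(515,425),(433,288)]]
print(np.round(C,3))
for i,j in((0,1),(2,1),(3,2)):
    d=C[j]-C[i];print(np.degrees(np.arctan2(d[1],d[0])),np.linalg.norm(d))
mid=(C[1]+C[2])/2;d=mid-x[:2];print("front mid",mid,np.degrees(np.arctan2(d[1],d[0])),np.linalg.norm(d))
print("tin",ray("top",f(362,418),.059), ray("top",f(250,208),.066))
E
```

```text
axis [0.60919866 0.14702824] bay dir deg -71.24794180380495 0.0010832993724776696
[[0.575 0.037]
 [0.704 0.08 ]
 [0.702 0.217]
 [0.571 0.257]
 [0.494 0.146]]
[[0.482 0.201]
 [0.369 0.162]
 [0.42  0.001]
 [0.533 0.034]]
-161.04570017992978 0.120393597839392
107.69397285725395 0.16883050512148473
-163.45089988540096 0.11749363694262593
front mid [0.39426131 0.0811759 ] -162.96602310401954 0.22479901090430815
tin [0.44232094 0.10618161 0.059     ] [0.60904744 0.15058455 0.066     ]
```

```bash
R='python3 -m jog'; 
python3 -m jog '[{"wz":0.061,"dx":0.0644,"dy":0.109,"hand":1},{"wz":0.061,"dx":0.0644,"dy":0.109,"hand":1},{"wz":0.061,"dx":0.0644,"dy":0.109,"hand":1},{"wz":0.061,"dx":0.0644,"dy":0.109,"hand":1},{"wz":0.061,"dx":0.0644,"dy":0.109,"hand":1}]' 10
python3 -m jog '[{"wz":0.061,"dx":0.0644,"dy":0.109,"hand":1},{"wz":0.061,"dx":0.0644,"dy":0.109,"hand":1},{"wz":0.061,"dx":0.0644,"dy":0.109,"hand":1},{"wz":0.061,"dx":0.0644,"dy":0.109,"hand":1},{"wz":0.061,"dx":0.0644,"dy":0.109,"hand":1}]'
python3 -c "
from h import *;s=r.get_state();print(s['q'],s['eef_rot'],s['contact_force'],s['opening'])"
```

```text
[ 1.19180279  0.68911877 -0.19462344  1.56527957  0.15730405  0.90248981
 -0.21509665] [9.78771204e-01 2.04955919e-01 2.30141860e-05 4.02147887e-05] [ 0.14610216 -0.73498026 -0.67900153] 1.0019990629161677invalid input
invalid input
```

Rows probably need every key.

```bash

python3 -m jog '[{"wx":0,"wy":0,"wz":0.061,"dx":0.0644,"dy":0.109,"dz":0,"hand":1},{"wx":0,"wy":0,"wz":0.061,"dx":0.0644,"dy":0.109,"dz":0,"hand":1},{"wx":0,"wy":0,"wz":0.061,"dx":0.0644,"dy":0.109,"dz":0,"hand":1},{"wx":0,"wy":0,"wz":0.061,"dx":0.0644,"dy":0.109,"dz":0,"hand":1},{"wx":0,"wy":0,"wz":0.061,"dx":0.0644,"dy":0.109,"dz":0,"hand":1}]' 10
python3 -c "
from h import *;s=r.get_state();print(s['q'],s['eef_rot'],s['contact_force'],s['opening'])"
```

```text
clock: 1.47
tool_pos: [0.3318, -0.435, 0.2389]
eef_rot: [0.871, 0.492, 0.0, 0.0]
contact_force: [0.2, -0.7, -0.0]
opening: 0.642
finger_force: 0.0
[ 1.05780873  0.60066705 -0.36461073  1.79723994  0.28621797  0.79522126
  0.00744251] [8.70645561e-01 4.91910804e-01 5.45775919e-05 2.53340237e-04] [ 0.23415683 -0.73146818 -0.00460698] 0.6424011072463248
```

```bash

python3 -m jog '[{"wx":0,"wy":0,"wz":0.061,"dx":0.0644,"dy":0.109,"dz":0,"hand":1},{"wx":0,"wy":0,"wz":0.061,"dx":0.0644,"dy":0.109,"dz":0,"hand":1},{"wx":0,"wy":0,"wz":0.061,"dx":0.0644,"dy":0.109,"dz":0,"hand":1},{"wx":0,"wy":0,"wz":0.061,"dx":0.0644,"dy":0.109,"dz":0,"hand":1},{"wx":0,"wy":0,"wz":0.061,"dx":0.0644,"dy":0.109,"dz":0,"hand":1}]'
python3 -m jog '[{"wx":0,"wy":0,"wz":0.061,"dx":0.0644,"dy":0.109,"dz":0,"hand":1},{"wx":0,"wy":0,"wz":0.061,"dx":0.0644,"dy":0.109,"dz":0,"hand":1},{"wx":0,"wy":0,"wz":0.061,"dx":0.0644,"dy":0.109,"dz":0,"hand":1},{"wx":0,"wy":0,"wz":0.061,"dx":0.0644,"dy":0.109,"dz":0,"hand":1},{"wx":0,"wy":0,"wz":0.061,"dx":0.0644,"dy":0.109,"dz":0,"hand":1}]'
python3 -m jog '[{"wx":0,"wy":0,"wz":0.061,"dx":0.0644,"dy":0.109,"dz":0,"hand":1},{"wx":0,"wy":0,"wz":0.061,"dx":0.0644,"dy":0.109,"dz":0,"hand":1},{"wx":0,"wy":0,"wz":0.061,"dx":0.0644,"dy":0.109,"dz":0,"hand":1},{"wx":0,"wy":0,"wz":0.061,"dx":0.0644,"dy":0.109,"dz":0,"hand":1},{"wx":0,"wy":0,"wz":0.061,"dx":0.0644,"dy":0.109,"dz":0,"hand":1}]'
python3 -m jog '[{"wx":0,"wy":0,"wz":0.061,"dx":0.0644,"dy":0.109,"dz":0,"hand":1},{"wx":0,"wy":0,"wz":0.061,"dx":0.0644,"dy":0.109,"dz":0,"hand":1},{"wx":0,"wy":0,"wz":0,"dx":0,"dy":0,"dz":0,"hand":1},{"wx":0,"wy":0,"wz":0,"dx":0,"dy":0,"dz":0,"hand":1}]'
python3 -c "
from h import *;s=r.get_state();q=s['eef_rot'];print(s['q'],2*np.degrees(np.arctan2(q[1],q[0]))-90)"
```

```text
clock: 1.88
tool_pos: [0.4124, -0.2988, 0.239]
eef_rot: [0.683, 0.731, -0.0, 0.0]
contact_force: [0.7, -0.6, 0.4]
opening: 0.273
finger_force: 0.0
clock: 2.3
tool_pos: [0.4929, -0.1626, 0.2389]
eef_rot: [0.432, 0.902, -0.0, 0.0]
contact_force: [0.2, -0.1, -0.5]
opening: 0.006
finger_force: 0.0
clock: 2.72
tool_pos: [0.5735, -0.0264, 0.2388]
eef_rot: [0.141, 0.99, -0.0, 0.0]
contact_force: [0.8, 0.3, -0.3]
opening: 0.005
finger_force: 0.0
clock: 3.05
tool_pos: [0.6053, 0.0291, 0.2386]
eef_rot: [0.021, 1.0, 0.001, -0.0]
contact_force: [0.6, -1.4, -0.3]
opening: 0.007
finger_force: 0.0
[ 0.33997935  0.78824638 -0.87712977  1.60623483  0.66838548  1.07128484
  0.80346822] 87.54984664512617
```

```bash

python3 -m jog '[{"wx":0,"wy":0,"wz":0,"dx":0,"dy":0,"dz":-0.134,"hand":1},{"wx":0,"wy":0,"wz":0,"dx":0,"dy":0,"dz":-0.134,"hand":1},{"wx":0,"wy":0,"wz":0,"dx":0,"dy":0,"dz":-0.134,"hand":1},{"wx":0,"wy":0,"wz":0,"dx":0,"dy":0,"dz":-0.134,"hand":1},{"wx":0,"wy":0,"wz":0,"dx":0,"dy":0,"dz":-0.13,"hand":1}]'
python3 -m jog '[{"wx":0,"wy":0,"wz":-0.0131,"dx":-0.0122,"dy":0.002,"dz":0,"hand":1},{"wx":0,"wy":0,"wz":-0.0131,"dx":-0.0122,"dy":0.002,"dz":0,"hand":1},{"wx":0,"wy":0,"wz":-0.0131,"dx":-0.0122,"dy":0.002,"dz":0,"hand":1},{"wx":0,"wy":0,"wz":-0.0131,"dx":-0.0122,"dy":0.002,"dz":0,"hand":1},{"wx":0,"wy":0,"wz":-0.0131,"dx":-0.0122,"dy":0.002,"dz":0,"hand":1}]'
python3 -m jog '[{"wx":0,"wy":0,"wz":-0.0131,"dx":-0.0122,"dy":0.002,"dz":0,"hand":1},{"wx":0,"wy":0,"wz":-0.0131,"dx":-0.0122,"dy":0.002,"dz":0,"hand":1},{"wx":0,"wy":0,"wz":-0.0131,"dx":-0.0122,"dy":0.002,"dz":0,"hand":1},{"wx":0,"wy":0,"wz":-0.0131,"dx":-0.0122,"dy":0.002,"dz":0,"hand":1},{"wx":0,"wy":0,"wz":-0.0131,"dx":-0.0122,"dy":0.002,"dz":0,"hand":1}]'
```

```text
clock: 3.47
tool_pos: [0.6043, 0.0243, 0.0707]
eef_rot: [0.024, 1.0, -0.001, -0.0]
contact_force: [0.5, 0.8, -0.1]
opening: 0.002
finger_force: 0.0
clock: 3.88
tool_pos: [0.5896, 0.027, 0.0722]
eef_rot: [0.09, 0.996, -0.001, 0.0]
contact_force: [0.9, -0.9, -0.2]
opening: 0.004
finger_force: 0.4
clock: 4.3
tool_pos: [0.5748, 0.03, 0.0725]
eef_rot: [0.155, 0.988, -0.0, 0.001]
contact_force: [0.5, 0.6, -0.1]
opening: 0.011
finger_force: 0.5
```

```bash

python3 -m jog '[{"wx":0,"wy":0,"wz":-0.0262,"dx":-0.0224,"dy":0.0102,"dz":0,"hand":1},{"wx":0,"wy":0,"wz":-0.0262,"dx":-0.0224,"dy":0.0102,"dz":0,"hand":1},{"wx":0,"wy":0,"wz":-0.0262,"dx":-0.0224,"dy":0.0102,"dz":0,"hand":1},{"wx":0,"wy":0,"wz":-0.0262,"dx":-0.0224,"dy":0.0102,"dz":0,"hand":1},{"wx":0,"wy":0,"wz":-0.0262,"dx":-0.0224,"dy":0.0102,"dz":0,"hand":1}]'
python3 - <<'E'
from h import *
im=save("top","a1")[160:285,190:320,::-1]
cv2.imwrite("pics/c1.png",cv2.resize(im,None,fx=4.8,fy=4.8,interpolation=cv2.INTER_CUBIC))
s=r.get_state();q=s['eef_rot'];print(s['tool_pos'],2*np.degrees(np.arctan2(q[1],q[0]))-90)
E
```

```text
clock: 4.72
tool_pos: [0.5467, 0.0425, 0.0726]
eef_rot: [0.284, 0.959, -0.001, 0.001]
contact_force: [2.1, 0.2, -0.1]
opening: 0.009
finger_force: 0.6
[0.54532101 0.04345977 0.07263878] 56.99528106213765
```

View pics/c1.png

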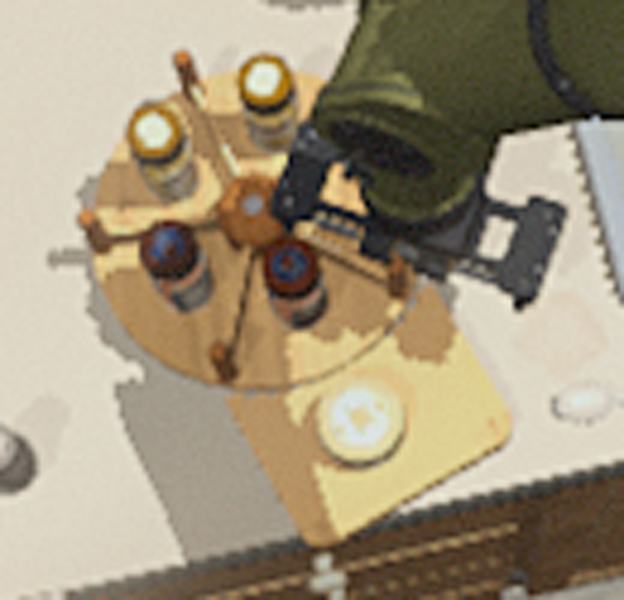

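Post P0 is now at (398,262), the table has turned about 23° and the jars are standing. The contact works, so I'll continue the arc.

```bash

python3 -m jog '[{"wx":0,"wy":0,"wz":-0.0262,"dx":-0.019,"dy":0.0157,"dz":0,"hand":1},{"wx":0,"wy":0,"wz":-0.0262,"dx":-0.019,"dy":0.0157,"dz":0,"hand":1},{"wx":0,"wy":0,"wz":-0.0262,"dx":-0.019,"dy":0.0157,"dz":0,"hand":1},{"wx":0,"wy":0,"wz":-0.0262,"dx":-0.019,"dy":0.0157,"dz":0,"hand":1},{"wx":0,"wy":0,"wz":-0.0262,"dx":-0.019,"dy":0.0157,"dz":0,"hand":1}]'
python3 -m jog '[{"wx":0,"wy":0,"wz":-0.0262,"dx":-0.0143,"dy":0.0201,"dz":0,"hand":1},{"wx":0,"wy":0,"wz":-0.0262,"dx":-0.0143,"dy":0.0201,"dz":0,"hand":1},{"wx":0,"wy":0,"wz":-0.0262,"dx":-0.0143,"dy":0.0201,"dz":0,"hand":1},{"wx":0,"wy":0,"wz":-0.0262,"dx":-0.0143,"dy":0.0201,"dz":0,"hand":1},{"wx":0,"wy":0,"wz":-0.0262,"dx":-0.0143,"dy":0.0201,"dz":0,"hand":1}]'
python3 -m jog '[{"wx":0,"wy":0,"wz":-0.0262,"dx":-0.0086,"dy":0.0231,"dz":0,"hand":1},{"wx":0,"wy":0,"wz":-0.0262,"dx":-0.0086,"dy":0.0231,"dz":0,"hand":1},{"wx":0,"wy":0,"wz":-0.0262,"dx":-0.0086,"dy":0.0231,"dz":0,"hand":1},{"wx":0,"wy":0,"wz":-0.0262,"dx":-0.0086,"dy":0.0231,"dz":0,"hand":1},{"wx":0,"wy":0,"wz":-0.0262,"dx":-0.0086,"dy":0.0231,"dz":0,"hand":1}]'
python3 -m jog '[{"wx":0,"wy":0,"wz":-0.0262,"dx":-0.0023,"dy":0.0245,"dz":0,"hand":1},{"wx":0,"wy":0,"wz":-0.0262,"dx":-0.0023,"dy":0.0245,"dz":0,"hand":1},{"wx":0,"wy":0,"wz":-0.018,"dx":-0.0015,"dy":0.017,"dz":0,"hand":1},{"wx":0,"wy":0,"wz":-0.01,"dx":-0.001,"dy":0.01,"dz":0,"hand":1},{"wx":0,"wy":0,"wz":0,"dx":0,"dy":0,"dz":0,"hand":1}]'
python3 - <<'E'
from h import *
im=save("top","a2")[160:285,190:320,::-1]
cv2.imwrite("pics/c2.png",cv2.resize(im,None,fx=4.8,fy=4.8,interpolation=cv2.INTER_CUBIC))
s=r.get_state();q=s['eef_rot'];print(s['tool_pos'],2*np.degrees(np.arctan2(q[1],q[0]))-90)
E
```

```text
clock: 5.18
tool_pos: [0.5229, 0.0622, 0.0724]
eef_rot: [0.406, 0.914, -0.001, 0.001]
contact_force: [1.1, 0.1, -0.8]
opening: 0.006
finger_force: 0.6
clock: 5.6
tool_pos: [0.5049, 0.0872, 0.0724]
eef_rot: [0.522, 0.853, -0.001, 0.001]
contact_force: [-0.0, -0.4, -1.3]
opening: 0.003
finger_force: 0.6
clock: 6.02
tool_pos: [0.494, 0.1161, 0.0724]
eef_rot: [0.629, 0.778, -0.001, 0.001]
contact_force: [1.2, -1.5, -1.2]
opening: 0.009
finger_force: 0.6
clock: 6.43
tool_pos: [0.4924, 0.1368, 0.0724]
eef_rot: [0.688, 0.726, -0.0, 0.0]
contact_force: [0.0, -0.2, 0.7]
opening: 0.007
finger_force: 0.0
[0.49255708 0.13668679 0.07238686] 3.161432839268727
```

View pics/c2.png

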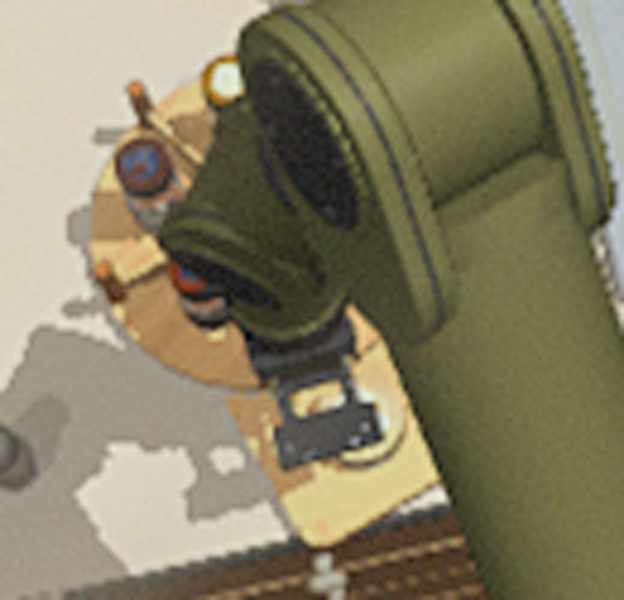

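Two posts are visible, at (136,88) and (103,270). I'll compute the table angle from them.

```bash
cat >> h.py <<'E'
def angs(pts,ax=(.6092,.1470)):
    for u,v in pts:
        p=ray("top",((u+.5)/4.8-.5+190,(v+.5)/4.8-.5+160),.096)[:2]-ax
        a=np.degrees(np.arctan2(p[1],p[0]));print("r",np.hypot(*p).round(4),"a",a.round(1),"bay",(np.array([a+36+72*k for k in range(5)])%360-360).round(1))
E
python3 -c "
from h import *
angs([(136,88),(103,270)])"
```

```text
r 0.1158 a 33.4 bay [-290.6 -218.6 -146.6  -74.6   -2.6]
r 0.1156 a 105.8 bay [-218.2 -146.2  -74.2   -2.2 -290.2]
```

```bash

python3 -m jog '[{"wx":0,"wy":0,"wz":-0.014,"dx":-0.0003,"dy":0.0131,"dz":0,"hand":1},{"wx":0,"wy":0,"wz":-0.014,"dx":-0.0003,"dy":0.0131,"dz":0,"hand":1},{"wx":0,"wy":0,"wz":-0.014,"dx":-0.0003,"dy":0.0131,"dz":0,"hand":1},{"wx":0,"wy":0,"wz":-0.014,"dx":0,"dy":0.0131,"dz":0,"hand":1},{"wx":0,"wy":0,"wz":-0.014,"dx":0,"dy":0.0131,"dz":0,"hand":1}]'
python3 -m jog '[{"wx":0,"wy":0,"wz":-0.014,"dx":0.001,"dy":0.0131,"dz":0,"hand":1},{"wx":0,"wy":0,"wz":-0.014,"dx":0.0015,"dy":0.0131,"dz":0,"hand":1},{"wx":0,"wy":0,"wz":-0.014,"dx":0.0018,"dy":0.0131,"dz":0,"hand":1},{"wx":0,"wy":0,"wz":-0.014,"dx":0.0018,"dy":0.0131,"dz":0,"hand":1},{"wx":0,"wy":0,"wz":-0.014,"dx":0.0018,"dy":0.0131,"dz":0,"hand":1}]'
python3 -m jog '[{"wx":0,"wy":0,"wz":0,"dx":0,"dy":0,"dz":0,"hand":1},{"wx":0,"wy":0,"wz":0,"dx":0,"dy":-0.03,"dz":0,"hand":1},{"wx":0,"wy":0,"wz":0,"dx":-0.01,"dy":-0.05,"dz":0,"hand":1},{"wx":0,"wy":0,"wz":0,"dx":0,"dy":0,"dz":0.1,"hand":1},{"wx":0,"wy":0,"wz":0,"dx":0,"dy":0,"dz":0.15,"hand":1}]'
python3 -m jog '[{"wx":0,"wy":0,"wz":0,"dx":0,"dy":-0.1,"dz":0.15,"hand":1},{"wx":0,"wy":0,"wz":0,"dx":-0.08,"dy":-0.15,"dz":0,"hand":1},{"wx":0,"wy":0,"wz":0,"dx":-0.1,"dy":-0.15,"dz":0,"hand":1},{"wx":0,"wy":0,"wz":0,"dx":-0.1,"dy":-0.15,"dz":0,"hand":1},{"wx":0,"wy":0,"wz":0,"dx":0,"dy":-0.15,"dz":0,"hand":1}]'
python3 - <<'E'
from h import *
im=save("top","a3")[160:285,190:320,::-1]
cv2.imwrite("pics/c3.png",cv2.resize(im,None,fx=4.8,fy=4.8,interpolation=cv2.INTER_CUBIC))
s=r.get_state();q=s['eef_rot'];print(s['tool_pos'],2*np.degrees(np.arctan2(q[1],q[0]))-90,s['q'])
E
```

```text
clock: 6.9
tool_pos: [0.4921, 0.1541, 0.0722]
eef_rot: [0.737, 0.676, 0.0, 0.0]
contact_force: [-0.1, -0.6, -0.2]
opening: 0.007
finger_force: 0.5
clock: 7.32
tool_pos: [0.494, 0.1705, 0.0722]
eef_rot: [0.783, 0.622, -0.0, -0.0]
contact_force: [-0.4, -0.4, 1.0]
opening: 0.009
finger_force: 0.5
clock: 7.73
tool_pos: [0.4891, 0.1465, 0.1328]
eef_rot: [0.783, 0.623, -0.004, -0.0]
contact_force: [0.1, -0.4, -0.8]
opening: 0.004
finger_force: 0.0
clock: 8.15
tool_pos: [0.4192, -0.0194, 0.1695]
eef_rot: [0.781, 0.624, -0.003, -0.001]
contact_force: [0.9, 0.5, 0.2]
opening: 0.002
finger_force: 0.0
[ 0.4203565  -0.02930128  0.16921522] -13.625552250349799 [ 0.14962916  0.58168813 -0.30093149  2.21765795  0.44547566  0.40699232
 -0.75644769]
```

View pics/c3.png

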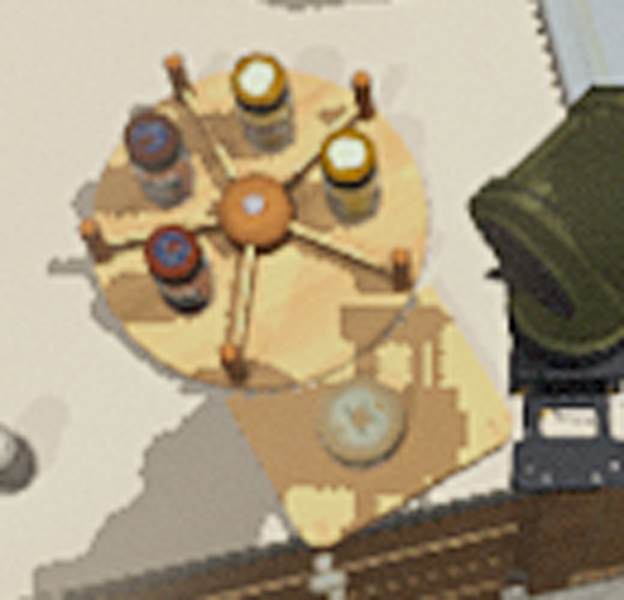

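The empty bay faces the shelf, with post tops at (402,254), (362,79), (175,61), (88,227) and (231,352). The tin is unmoved at (362,418) and the jars are standing.

```bash
python3 - <<'E'
from h import *
f=lambda u,v:((u+.5)/4.8-.5+190,(v+.5)/4.8-.5+160)
x,P,e=fitposts([f(*p) for p in[(402,254),(362,79),(175,61),(88,227),(231,352)]])
print(x[:2],"bay",np.degrees(x[2])-36,abs(e).max());print(P.round(3))
# shelf yaw: colour mask min-area edges, original image: refine tin
d=r.masks_of("top","spice_tin")[0];ys,xs=np.nonzero(d["region"]);print(d["p"],xs.mean(),ys.mean(),f(362,418))
E
```

```text
[0.60935301 0.14642346] bay -162.8839617112095 0.0012315145684320128
[[0.541 0.054]
 [0.675 0.052]
 [0.72  0.18 ]
 [0.611 0.263]
 [0.5   0.184]]
0.79 265.06642066420665 248.21033210332104 (265.02083333333337, 246.6875)
```

```bash

python3 -m jog '[{"wx":0,"wy":0,"wz":-0.0571,"dx":-0.01,"dy":0.0505,"dz":0,"hand":0.65},{"wx":0,"wy":0,"wz":-0.0571,"dx":-0.01,"dy":0.0505,"dz":0,"hand":0.65},{"wx":0,"wy":0,"wz":-0.0571,"dx":-0.01,"dy":0.0505,"dz":0,"hand":0.65},{"wx":0,"wy":0,"wz":-0.0571,"dx":-0.01,"dy":0.0505,"dz":0,"hand":0.65},{"wx":0,"wy":0,"wz":-0.0571,"dx":-0.01,"dy":0.0505,"dz":0,"hand":0.65}]'
python3 -m jog '[{"wx":0,"wy":0,"wz":-0.0571,"dx":-0.01,"dy":0.0505,"dz":0,"hand":0.65},{"wx":0,"wy":0,"wz":-0.0571,"dx":-0.01,"dy":0.0505,"dz":0,"hand":0.65},{"wx":0,"wy":0,"wz":-0.0571,"dx":-0.01,"dy":0.0505,"dz":0,"hand":0.65},{"wx":0,"wy":0,"wz":-0.0571,"dx":-0.01,"dy":0.0505,"dz":0,"hand":0.65},{"wx":0,"wy":0,"wz":-0.0571,"dx":-0.01,"dy":0.0505,"dz":0,"hand":0.65}]'
python3 -m jog '[{"wx":0,"wy":0,"wz":0,"dx":0,"dy":0,"dz":0,"hand":0.65},{"wx":0,"wy":0,"wz":0,"dx":0,"dy":0,"dz":-0.08,"hand":0.65},{"wx":0,"wy":0,"wz":0,"dx":0,"dy":0,"dz":-0.08,"hand":0.65},{"wx":0,"wy":0,"wz":0,"dx":0,"dy":0,"dz":-0.08,"hand":0.65},{"wx":0,"wy":0,"wz":0,"dx":0,"dy":0,"dz":0,"hand":0.65}]'
python3 - <<'E'
from h import *
s=r.get_state();q=s['eef_rot'];print(s['tool_pos'],2*np.degrees(np.arctan2(q[1],q[0]))-90,s['q'],s['opening'])
E
```

```text
clock: 8.67
tool_pos: [0.4132, 0.0464, 0.1695]
eef_rot: [0.927, 0.375, 0.0, 0.0]
contact_force: [0.4, 0.5, -1.0]
opening: 0.341
finger_force: 0.0
clock: 9.08
tool_pos: [0.4007, 0.1097, 0.1695]
eef_rot: [0.995, 0.099, 0.0, 0.0]
contact_force: [-0.7, -0.3, -0.0]
opening: 0.35
finger_force: 0.0
clock: 9.5
tool_pos: [0.3996, 0.1083, 0.1072]
eef_rot: [0.995, 0.103, -0.002, 0.001]
contact_force: [-0.6, -0.4, 0.3]
opening: 0.35
finger_force: 0.0
[0.39963416 0.10831058 0.10721057] -78.18540926631209 [-0.38360597  0.70846367  0.01193924  2.29851883 -0.05545391  0.13932935
 -1.6841802 ] 0.3501260768748978
```

```bash

python3 -m jog '[{"wx":0,"wy":0,"wz":0,"dx":-0.01,"dy":-0.041,"dz":0,"hand":0.65},{"wx":0,"wy":0,"wz":0,"dx":0,"dy":0,"dz":-0.09,"hand":0.65},{"wx":0,"wy":0,"wz":0,"dx":0,"dy":0,"dz":-0.09,"hand":0.65},{"wx":0,"wy":0,"wz":0,"dx":0,"dy":0,"dz":-0.09,"hand":0.65},{"wx":0,"wy":0,"wz":0,"dx":0,"dy":0,"dz":0,"hand":0.65}]'
python3 - <<'E'
from h import *
im=save("top","a4")[160:285,190:320,::-1]
cv2.imwrite("pics/c4.png",cv2.resize(im,None,fx=4.8,fy=4.8,interpolation=cv2.INTER_CUBIC))
s=r.get_state();q=s['eef_rot'];print(s['tool_pos'],q,2*np.degrees(np.arctan2(q[1],q[0]))-90,s['q'],s['opening'])
E
```

```text
clock: 9.92
tool_pos: [0.4099, 0.101, 0.0541]
eef_rot: [0.995, 0.102, -0.009, 0.001]
contact_force: [0.1, 0.5, 0.7]
opening: 0.352
finger_force: 0.0
[0.40907747 0.10086082 0.05500937] [ 0.99471251  0.10224977 -0.00946727  0.00154503] -78.26198401643043 [-0.3419198   0.83281557 -0.01310632  2.28459414  0.18340828  0.0440782
 -1.90007083] 0.34865821467040703
```

View pics/c4.png

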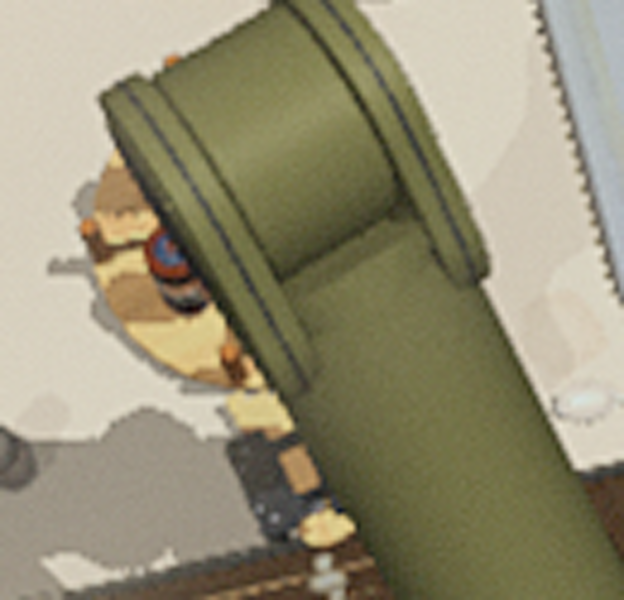

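The wrist joint q6 is at its limit this close in. I'll rise, tilt the tip about 9° toward the robot to free it, move back, then descend.

```bash

python3 -m jog '[{"wx":0,"wy":0,"wz":0,"dx":0,"dy":0,"dz":0.08,"hand":0.65},{"wx":-0.008,"wy":0.04,"wz":0,"dx":0,"dy":0,"dz":0.04,"hand":0.65},{"wx":-0.008,"wy":0.04,"wz":0,"dx":-0.04,"dy":-0.01,"dz":0,"hand":0.65},{"wx":0,"wy":0,"wz":0,"dx":-0.04,"dy":-0.01,"dz":0,"hand":0.65},{"wx":0,"wy":0,"wz":0,"dx":0,"dy":0,"dz":0,"hand":0.65}]'
python3 - <<'E'
from h import *
from scipy.spatial.transform import Rotation as Ro
s=r.get_state();q=s['eef_rot'];print(s['tool_pos'],Ro.from_quat(q).as_matrix().round(3),s['q'],s['opening'])
E
```

```text
clock: 10.38
tool_pos: [0.3871, 0.096, 0.0865]
eef_rot: [0.991, 0.101, -0.091, 0.009]
contact_force: [0.1, -0.2, -1.1]
opening: 0.351
finger_force: 0.0
[0.38711789 0.09596113 0.08647051] [[ 0.963  0.202 -0.179]
 [ 0.199 -0.979 -0.036]
 [-0.182 -0.001 -0.983]] [-0.26203908  0.78032433 -0.12212541  2.18394409  0.15867482  0.36683357
 -1.87744444] 0.3512493950752397
```

```bash

python3 -m jog '[{"wx":0,"wy":0,"wz":0,"dx":0,"dy":0,"dz":-0.06,"hand":0.65},{"wx":0,"wy":0,"wz":0,"dx":0,"dy":0,"dz":-0.06,"hand":0.65},{"wx":0,"wy":0,"wz":0,"dx":0,"dy":0,"dz":-0.056,"hand":0.65},{"wx":0,"wy":0,"wz":0,"dx":0,"dy":0,"dz":0,"hand":0.65}]'
python3 -m jog '[{"wx":0,"wy":0,"wz":0,"dx":0.0157,"dy":0.003,"dz":0,"hand":0.65},{"wx":0,"wy":0,"wz":0,"dx":0.0157,"dy":0.003,"dz":0,"hand":0.65},{"wx":0,"wy":0,"wz":0,"dx":0.0157,"dy":0.003,"dz":0,"hand":0.65},{"wx":0,"wy":0,"wz":0,"dx":0.0157,"dy":0.003,"dz":0,"hand":0.65},{"wx":0,"wy":0,"wz":0,"dx":0.0157,"dy":0.003,"dz":0,"hand":0.65}]'
python3 -m jog '[{"wx":0,"wy":0,"wz":0,"dx":0.0157,"dy":0.003,"dz":0,"hand":0.65},{"wx":0,"wy":0,"wz":0,"dx":0.0157,"dy":0.003,"dz":0,"hand":0.65},{"wx":0,"wy":0,"wz":0,"dx":0.0157,"dy":0.003,"dz":0,"hand":0.65},{"wx":0,"wy":0,"wz":0,"dx":0.0157,"dy":0.003,"dz":0,"hand":0.65},{"wx":0,"wy":0,"wz":0,"dx":0.0157,"dy":0.003,"dz":0,"hand":0.65}]'
python3 - <<'E'
from h import *
im=save("top","a5")[160:285,190:320,::-1]
cv2.imwrite("pics/c5.png",cv2.resize(im,None,fx=4.8,fy=4.8,interpolation=cv2.INTER_CUBIC))
s=r.get_state();print(s['tool_pos'],s['q'])
E
```

```text
clock: 10.72
tool_pos: [0.3874, 0.0964, 0.0403]
eef_rot: [0.991, 0.102, -0.092, 0.009]
contact_force: [-0.2, 0.5, 0.3]
opening: 0.349
finger_force: 0.0
clock: 11.13
tool_pos: [0.4089, 0.1008, 0.0413]
eef_rot: [0.991, 0.101, -0.09, 0.009]
contact_force: [-0.9, 0.0, -0.4]
opening: 0.348
finger_force: 0.3
clock: 11.55
tool_pos: [0.4277, 0.1043, 0.0407]
eef_rot: [0.991, 0.101, -0.091, 0.009]
contact_force: [-1.0, -0.8, 2.3]
opening: 0.349
finger_force: 0.7
[0.42884928 0.10463182 0.04065496] [-0.25863938  0.89009769 -0.11272218  2.07187212  0.175934    0.36867291
 -1.87455262]
```

View pics/c5.png

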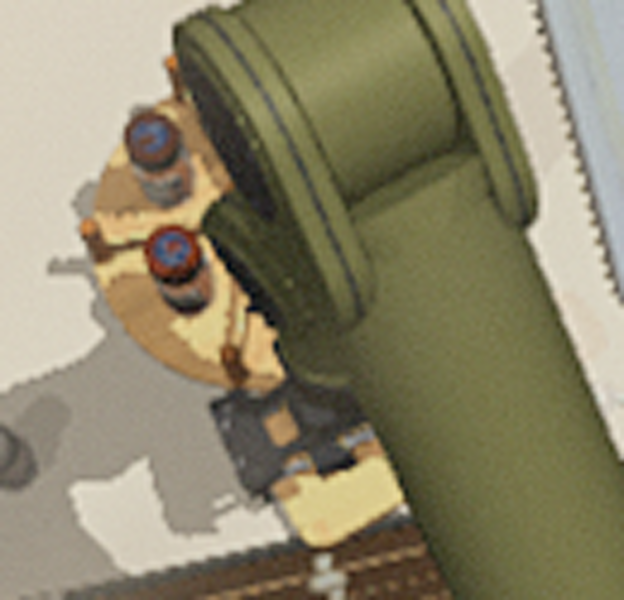

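The front-left posts haven't moved, at (88,227) and (231,352). The tilted gripper body would pass low over the post tops, so I'll straighten the tool and rise 5 mm while advancing.

```bash

python3 -m jog '[{"wx":0,"wy":0,"wz":0,"dx":0.0157,"dy":0.003,"dz":0,"hand":0.65},{"wx":0.006,"wy":-0.03,"wz":0,"dx":0.0157,"dy":0.003,"dz":0.007,"hand":0.65},{"wx":0.006,"wy":-0.03,"wz":0,"dx":0.0157,"dy":0.003,"dz":0.007,"hand":0.65},{"wx":0.006,"wy":-0.03,"wz":0,"dx":0.0157,"dy":0.003,"dz":0.006,"hand":0.65},{"wx":0,"wy":0,"wz":0,"dx":0,"dy":0,"dz":0,"hand":0.65}]'
python3 - <<'E'
from h import *
from scipy.spatial.transform import Rotation as Ro
s=r.get_state();q=s['eef_rot'];print(s['tool_pos'],Ro.from_quat(q).as_matrix().round(3),s['q'])
E
```

```text
clock: 12.02
tool_pos: [0.4418, 0.1071, 0.046]
eef_rot: [0.995, 0.102, 0.0, 0.001]
contact_force: [-1.8, -0.7, -0.3]
opening: 0.349
finger_force: 0.0
[0.44183902 0.10708272 0.04602846] [[ 0.979  0.204  0.   ]
 [ 0.204 -0.979 -0.002]
 [ 0.     0.002 -1.   ]] [-0.32856008  0.85599435 -0.01950181  2.20747992  0.20817209  0.08006294
 -1.91454732]
```

```bash

python3 -m jog '[{"wx":0,"wy":0,"wz":0,"dx":0.0157,"dy":0.0028,"dz":0,"hand":0.65},{"wx":0,"wy":0,"wz":0,"dx":0.0157,"dy":0.0028,"dz":0,"hand":0.65},{"wx":0,"wy":0,"wz":0,"dx":0.0157,"dy":0.0028,"dz":0,"hand":0.65},{"wx":0,"wy":0,"wz":0,"dx":0.0157,"dy":0.0028,"dz":0,"hand":0.65},{"wx":0,"wy":0,"wz":0,"dx":0.0157,"dy":0.0028,"dz":0,"hand":0.65}]'
python3 -m jog '[{"wx":0,"wy":0,"wz":0,"dx":0.0157,"dy":0.0028,"dz":0,"hand":0.65},{"wx":0,"wy":0,"wz":0,"dx":0.0157,"dy":0.0028,"dz":0,"hand":0.65},{"wx":0,"wy":0,"wz":0,"dx":0.0157,"dy":0.0028,"dz":0,"hand":0.65},{"wx":0,"wy":0,"wz":0,"dx":0.0157,"dy":0.0028,"dz":0,"hand":0.65},{"wx":0,"wy":0,"wz":0,"dx":0.0157,"dy":0.0028,"dz":0,"hand":0.65}]'
python3 -m jog '[{"wx":0,"wy":0,"wz":0,"dx":0.0157,"dy":0.0028,"dz":0,"hand":0.65},{"wx":0,"wy":0,"wz":0,"dx":0.0157,"dy":0.0028,"dz":0,"hand":0.65},{"wx":0,"wy":0,"wz":0,"dx":0.0157,"dy":0.0028,"dz":0,"hand":0.65},{"wx":0,"wy":0,"wz":0,"dx":0.012,"dy":0.0025,"dz":0,"hand":0.65},{"wx":0,"wy":0,"wz":0,"dx":0,"dy":0,"dz":0,"hand":0.65}]'
python3 - <<'E'
from h import *
im=save("top","a6")[160:285,190:320,::-1]
cv2.imwrite("pics/c6.png",cv2.resize(im,None,fx=4.8,fy=4.8,interpolation=cv2.INTER_CUBIC))
s=r.get_state();print(s['tool_pos'],s['q'])
E
```

```text
clock: 12.43
tool_pos: [0.4639, 0.111, 0.0456]
eef_rot: [0.995, 0.102, 0.0, 0.0]
contact_force: [-0.9, -0.9, 0.3]
opening: 0.347
finger_force: 0.4
clock: 12.85
tool_pos: [0.4831, 0.1145, 0.0457]
eef_rot: [0.995, 0.102, 0.0, 0.0]
contact_force: [-1.3, 0.3, -0.7]
opening: 0.347
finger_force: 0.2
clock: 13.27
tool_pos: [0.4984, 0.1174, 0.0458]
eef_rot: [0.995, 0.102, 0.001, 0.0]
contact_force: [-0.1, -0.8, 0.0]
opening: 0.349
finger_force: 0.0
[0.497868   0.11725273 0.04573778] [-0.28563634  0.87376184 -0.06034639  2.04093269  0.20774557  0.23137936
 -1.89351778]
```

View pics/c6.png

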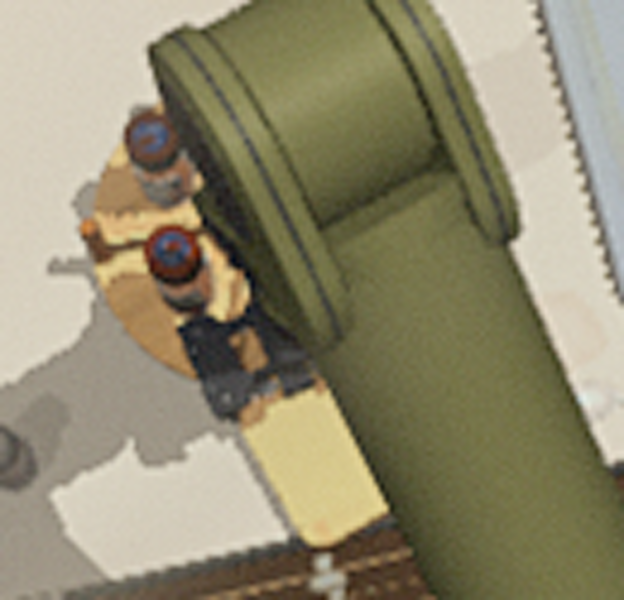

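The table hasn't turned: the post is still at (88,227). I'll push 6 mm more, then back straight out and lift clear for a look.

```bash

python3 -m jog '[{"wx":0,"wy":0,"wz":0,"dx":0.012,"dy":0.0023,"dz":0,"hand":0.65},{"wx":0,"wy":0,"wz":0,"dx":0.012,"dy":0.0023,"dz":0,"hand":0.65},{"wx":0,"wy":0,"wz":0,"dx":0,"dy":0,"dz":0,"hand":0.65},{"wx":0,"wy":0,"wz":0,"dx":-0.05,"dy":-0.01,"dz":0,"hand":0.65},{"wx":0,"wy":0,"wz":0,"dx":-0.1,"dy":-0.02,"dz":0,"hand":0.65}]'
python3 -m jog '[{"wx":0,"wy":0,"wz":0,"dx":0,"dy":0,"dz":0.12,"hand":0.65},{"wx":0,"wy":0,"wz":0,"dx":0,"dy":0,"dz":0.16,"hand":0.65},{"wx":0,"wy":0,"wz":0,"dx":0,"dy":0,"dz":0.16,"hand":0.65},{"wx":0,"wy":0,"wz":0,"dx":-0.03,"dy":-0.15,"dz":0,"hand":0.65},{"wx":0,"wy":0,"wz":0,"dx":-0.03,"dy":-0.16,"dz":0,"hand":0.65}]'
python3 -m jog '[{"wx":0,"wy":0,"wz":0,"dx":0,"dy":-0.16,"dz":0,"hand":0.65},{"wx":0,"wy":0,"wz":0,"dx":0,"dy":-0.16,"dz":0,"hand":0.65},{"wx":0,"wy":0,"wz":0,"dx":0,"dy":-0.16,"dz":0,"hand":0.65},{"wx":0,"wy":0,"wz":0,"dx":0,"dy":-0.16,"dz":0,"hand":0.65},{"wx":0,"wy":0,"wz":0,"dx":0,"dy":0,"dz":0,"hand":0.65}]'
python3 - <<'E'
from h import *
im=save("top","a7")[160:285,190:320,::-1]
cv2.imwrite("pics/c7.png",cv2.resize(im,None,fx=4.8,fy=4.8,interpolation=cv2.INTER_CUBIC))
E
```

```text
clock: 13.73
tool_pos: [0.4694, 0.1118, 0.0459]
eef_rot: [0.995, 0.101, 0.004, -0.0]
contact_force: [0.1, -0.7, -0.1]
opening: 0.353
finger_force: 0.0
clock: 14.15
tool_pos: [0.4534, 0.0355, 0.1581]
eef_rot: [0.994, 0.105, 0.004, -0.001]
contact_force: [-0.3, -2.0, 0.5]
opening: 0.35
finger_force: 0.0
clock: 14.57
tool_pos: [0.4493, -0.1372, 0.1557]
eef_rot: [0.996, 0.094, -0.0, 0.003]
contact_force: [0.4, -0.0, -0.2]
opening: 0.35
finger_force: 0.0
```

View pics/c7.png

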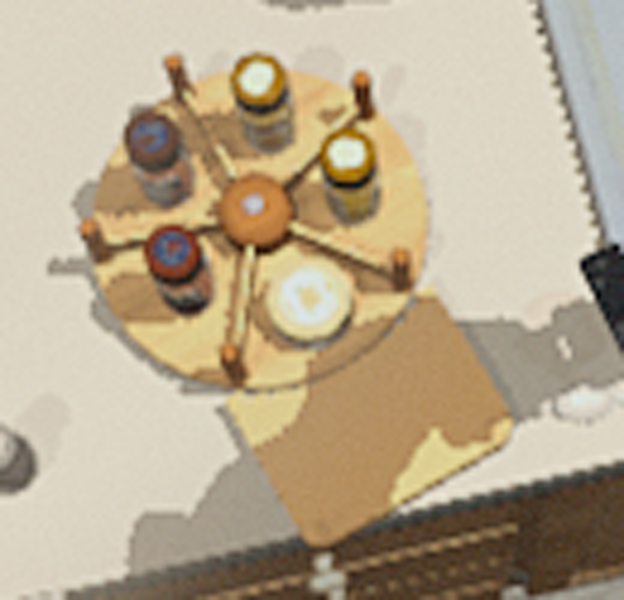

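The tin stands in the bay with its lid at (309,298), the posts are unchanged and the jars are upright. I'll check the numbers.

```bash
python3 - <<'E'
from h import *
f=lambda u,v:((u+.5)/4.8-.5+190,(v+.5)/4.8-.5+160)
x,P,e=fitposts([f(*p) for p in[(402,254),(362,79),(175,61),(88,227),(231,352)]])
b=x[2]-np.deg2rad(36);F=np.array([np.cos(b),np.sin(b)])
t=ray("top",f(309,298),.059)[:2]-x[:2];print(t@F,t@[-F[1],F[0]],r.get_state()["contact_force"])
E
```

```text
0.07699684371756714 7.848852063352308e-05 [-0.87942653  0.42854425 -0.30291611]
```

```bash
python3 -c "
from plant import r
print(r.finish_job())"
```

```text
the job is handed in; nothing more can be done
None
```

The job is handed in, with no verdict returned: by my last picture the tin stands in the empty bay, about 77 mm from the axis and on its middle line, the bay faces the shelf within about 1°, and all four jars are upright.

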